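# Load the assay analyser and shut its guard

### The job

On the goldsmith's bench, slide the analyser's window guard fully open, set the rectangular sample carrier into the recess in the chamber floor and press it down until it is fully home, then slide the guard fully shut over it. Do not tip the carrier, as the samples lie loose on it. Leave the round carrier where it lies and do not knock over the flask.

Things in the scene. Friction and masses are not known exactly. Their poses are not given: they have to be found in the camera images.
- analyser: Low white bench instrument, 230 (x) by 480 (y) by 120 mm high; origin under the housing, z up. Console, to 200 mm high, at its -y end. Sample chamber centred 100 mm to the +y side of the origin: 160 (x) by 150 mm (y), open above once the guard is open; walls 50 mm high above its floor.
- recess (a point): Centre of the mouth of the rectangular recess in the chamber floor, level with that floor, 70 mm above the bench. Axes as the analyser's. Recess 105 mm (x) by 75 mm (y), so 2.5 mm play all round the carrier, 3 mm chamfer, 20 mm deep. An ejector plate in it first stands 12 mm below the mouth: a carrier just set down stands 8 mm proud.
- plate (a joint): Ejector plate in the recess: 0 = raised as at the start, 0.008 m = pressed fully down, when the carrier's slab is flush with the chamber floor. It is held by friction alone: the carrier's weight does not move it, a push of about 10 N does, and it stays where it is left.
- guard (a joint): Guard, m: 0 = fully shut over the chamber, 0.165 = fully open. It slides along the analyser's -y axis to open (over the parking deck), +y to shut. It starts shut or up to 0.04 open, moves against about 2.5 N of friction and stays where it is left.
- guard_grip (a point): Centre of the upright grip bar on the guard, a clear window, 160 (y) by 190 mm (x), in an aluminium frame. Bar: dark steel, 80 mm long along the analyser's x, 14 mm thick along y (the sliding direction), 36 mm high, this point 18 mm above the guard's face. Moves with the guard; axes as the analyser's. Guard shut: 30 mm to the +y side of the recess centre.
- carrier_mid (a point): Centre of the rectangular sample carrier, 27 mm above its underside: aluminium slab 100 (its x) by 70 (y) by 20 mm with an upright dark steel grip rib along x on its middle, 60 long, 14 thick, 34 mm high. 0.3 kg. Lies on the bench on the analyser's +y side; fits the recess either way round, x along x. Fully home, this point is 7 mm above the recess point.
- round_mid (a point): Centre, half-way up, of a round sample carrier (84 mm across, same height and like rib), lying near the rectangular one: not to be used or moved.
- flask: A capped amber bottle, 60 mm across and 150 mm high, near the far +y corner of the analyser; origin at the centre of its underside, z up.
Things that resemble listed ones, but are neither listed nor needed, are in the scene too. Leave any pink or turquoise look-alike of the part that bears carrier_mid alone.

How it is judged:
By the outcome, as a careful person would: the job done as asked, in the order asked, and still so for the second after the job is handed in, with the robot touching nothing.
It also fails if it takes over 58 s, if anything falls off the work surface, if the arm or the gripper's body presses on something with over 40 N, if the wrist force passes 120 N, or if a joint passes its speed limit or range.

### The arm

A 6-joint arm with a two-finger parallel gripper is mounted at the origin on the work surface. World frame = base frame: x ahead of the robot, y to its left, z up, the work surface at z = 0. Lengths are in m, angles in rad, forces in N, time in s.
With the tool pointing down it reaches from about 0.25 to 0.775 m from the base axis. Payload 4 kg.
Tool frame: the origin (TCP) lies where the fingers leave the gripper's body, on its centre line; the fingertips stand 97 mm ahead of it and the grasp point (between the pads) lies 78 mm ahead of it; z points along the fingers, y is the line along which they close (so a half turn about z gives the same grasp; the last joint's range is limited). The gripper opens to 94 mm and grips with 3 to 60 N. Pads are 16 mm wide; open, the fingers measure 119 mm over their backs; the gripper's body (75 mm by 177 mm) begins 78 mm behind the grasp point.
Start: joints at [-1.304, 0.087, 1.371, -0, 1.684, -0.103], TCP at [0.199, -0.513, 0.303] pointing down, gripper open.
Joint ranges: [-3.1, 3.1], [-0.76, 2.03], [0.27, 2.55], [-1.08, 4.22], [0.17, 2.65], [-2.57, 2.57]. Speed limits (rad/s): [2.79, 2.79, 3.14, 3.14, 3.14, 3.14].

### API

Orientations are given as [roll, pitch, yaw] about the fixed x, y, z axes, in that order (R = Rz(yaw) Ry(pitch) Rx(roll)).
In Python, from bench import robot, eyes gives the robot as it stands. The module is installed in compiled form; this text tells all that it offers.
- The arm moves only by the tool carry_out, never from a script. Its argument "deltas" is a list of rows, each an object of numbers: "dx", "dy", "dz": the shift along the tool's x, y, z each as a share of 0.02 m, from -1 to 1; "wx", "wy", "wz": the turn, a rotation vector about the tool's x, y, z each as a share of 0.12 rad, from -1 to 1; "gripper": the closure in counts, from 0 (fully open) to 255 (shut). In form: [{"dx": .., "dy": .., "dz": .., "wx": .., "wy": .., "wz": .., "gripper": ..}, ...]. A call has 1 to 20 rows; each row shifts and turns the commanded pose from where the row before left it, along the tool's axes as they then stand; what a row does not reach is not made up. A row lasts 1/12 s, in which the tool goes at most 41.7 mm and 7.16 degrees, less where a joint would pass 70% of its speed; a pose out of reach is approached as far as the arm can. A call with a number of a shift or a turn outside -1 to 1 is refused whole. A call with a gripper value outside its range is refused whole. The fingers move at their own pace and stop on an object; the grip force is fixed at half the most. Time passes only in rows, so rows that do not move let the fingers close. It gives the time, the measured TCP pose, the force, the opening and the grip force at its end, in the units of the state.
- robot.get_obs(): the state, without advancing time (a new reading comes with each control period).
- eyes.snapshot(name): name is "scene" or "top" or "wrist"; returns the picture (384x512x3 uint8, red, green, blue); there is no depth.
- eyes.get_calibration(name): a dict with "fovy" (degrees; the focal length in pixels is half the picture's height over the tangent of half this angle, whatever the lens; pixels are square), "cx", "cy" (the principal point, pixels), "k1" (the pictures are not rectified: a ray, as slopes to the right and down, at radius r is drawn at 1 + k1 r^2 times it, then the intrinsics apply), "R" (3x3) and "t" (3): a world point X has camera coordinates R X + t. Camera axes: x right, y down, z forward; pixel columns grow to the right and rows downward; lengths in m; the calibration is good to about 2 mm. A picture is of the moment at which its call begins: read the wrist's pose just before it. get_calibration takes no time and is no camera call; for the wrist camera it gives the pose at the moment of the call.
- robot.close_job(): hands the job in; it is judged then, once.
The state is a dict: "time": time; "joint_positions": joint angles; "qvel": joint speeds; "joint_torque": joint torques, N m; "tool_pos": TCP position; "ee_rot": TCP orientation; "wrist_force": force on the tool from outside, world axes, zero at the start; "wrist_torque": the same for the moment, N m; "width": finger opening in m; "finger_force": force on a finger pad.
Only numpy, scipy, OpenCV 4.12 (cv2) and the standard library are available. Lean on these libraries where they do the work, as an engineer would, in place of code of your own. Each camera call takes 0.05 s, during which the arm holds its last target. There are 200 camera calls.

## Working session

There is one attempt and no reset: what is moved stays moved. The work goes in short steps, Python scripts to look and compute and a tool call to move; the robot and the scene stay as the last step left them, time stands still between calls to the robot, and variables do not carry over. Pictures are saved under pics/ and viewed, at most 10 in all, crops included, and the job is handed in when it is done.

Besides the shell and the picture viewer there is one more tool, called after ">>>" in YAML: its name, and indented under it one key for each argument. carry_out: Moves the arm, as the interface text tells. Shift numbers are shares of 0.02 m and turn numbers shares of 0.12 rad, none past 1 either way. Its arguments: {"type":"object","properties":{"deltas":{"type":"array","items":{"type":"object","properties":{"dx":{"type":"number"},"dy":{"type":"number"},"dz":{"type":"number"},"wx":{"type":"number"},"wy":{"type":"number"},"wz":{"type":"number"},"gripper":{"type":"number"}}}}},"required":["deltas"]}

```bash
mkdir -p pics; cat > h.py <<'E'
import numpy as np, cv2, json
from bench import robot, eyes
def snap(name, fn):
    c=eyes.get_calibration(name); im=eyes.snapshot(name)
    cv2.imwrite(f'pics/{fn}.png', im[:,:,::-1]); 
    json.dump({k:np.asarray(v).tolist() for k,v in c.items()}, open(f'pics/{fn}.json','w')); return im,c
def K(c):
    f=192/np.tan(np.radians(c['fovy'])/2); return np.array([[f,0,c['cx']],[0,f,c['cy']],[0,0,1]])
def load(fn): return json.load(open(f'pics/{fn}.json'))
def pix2w(c,uv,z):
    uv=np.array(uv,float).reshape(-1,1,2); n=cv2.undistortPoints(uv,K(c),np.array([c['k1'],0,0,0.]))[:,0]
    R=np.array(c['R']);t=np.array(c['t']); o=-R.T@t
    d=np.c_[n,np.ones(len(n))]@R; s=(z-o[2])/d[:,2]; return o+d*s[:,None]
def w2pix(c,X):
    R=np.array(c['R']);t=np.array(c['t'])
    return cv2.projectPoints(np.array(X,float).reshape(-1,3),cv2.Rodrigues(R)[0],t,K(c),np.array([c['k1'],0,0,0.]))[0][:,0]
E
python3 - <<'E'
from h import *
a,c=snap('top','top0'); b,d=snap('scene','sc0')
cv2.imwrite('pics/top0b.png',cv2.resize(a[:,:,::-1],(800,600),interpolation=cv2.INTER_CUBIC))
o=robot.get_obs(); print(o); print(c); print(d)
E
```

```text
{'time': 0.1, 'joint_positions': array([-1.30407251e+00,  8.78728942e-02,  1.37209175e+00, -1.99906017e-05,
        1.68358435e+00, -1.03090240e-01]), 'qvel': array([-0.00126988, -0.00255891, -0.00320829,  0.00014553, -0.00161697,
        0.00182488]), 'joint_torque': array([ 2.23816241e-03, -3.41253805e+01, -3.03301728e+01,  7.20532774e-02,
        3.05089960e-02, -9.56471331e-05]), 'tool_pos': array([ 0.19870986, -0.5125285 ,  0.30163128]), 'ee_rot': array([-3.13964465e+00, -1.81560463e-04,  3.69811650e-01]), 'wrist_force': array([-0.39226523,  0.79639994, -0.70983136]), 'wrist_torque': array([ 0.02380093,  0.01200961, -0.02856952]), 'finger_force': 0.0, 'width': 0.09399887123564665}
{'fovy': 46.561485011868214, 'cx': 251.0104272311425, 'cy': 192.30854757287796, 'k1': 0.016958841159570862, 'R': array([[ 0.02593544, -0.99961568,  0.00979017],
       [-0.99790171, -0.02646969, -0.05908918],
       [ 0.05932561, -0.00823713, -0.9982047 ]]), 't': array([0.16287338, 0.59018981, 1.27177708])}
{'fovy': 44.21833130930284, 'cx': 261.1985716772729, 'cy': 195.7466629177579, 'k1': -0.17667293690883912, 'R': array([[-1.10948950e-02,  9.99872852e-01,  1.14534898e-02],
       [ 6.63333589e-01,  1.59306190e-02, -7.48154239e-01],
       [-7.48241574e-01, -7.03208208e-04, -6.63425996e-01]]), 't': array([-0.17972291, -0.30166149,  1.53556994])}
```

View pics/top0b.png

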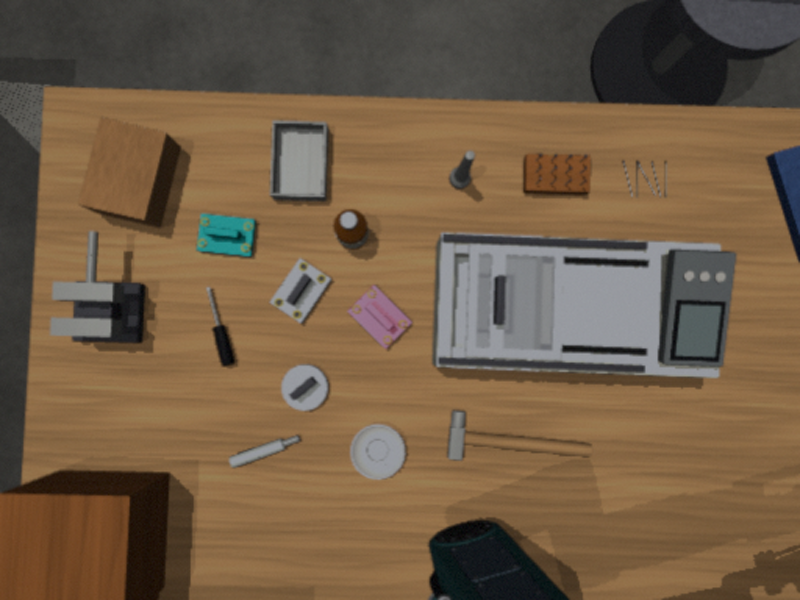

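View pics/sc0.png

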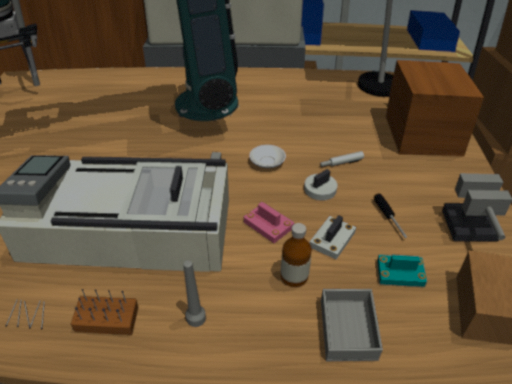

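The top view, given in 800-wide coordinates, shows the analyser at right, with its +y end at left near x≈438. The guard grip bar is at (500,300), the white carrier with a dark rib at (300,291), the round carrier at (304,388) and the flask at (350,225). Next I'll enlarge the crops to measure more closely.

```bash
python3 - <<'E'
from h import *
a=cv2.imread('pics/top0.png')
A=cv2.resize(a[140:250,272:482],None,fx=3.8,fy=3.8,interpolation=cv2.INTER_CUBIC)
cv2.imwrite('pics/cA.png',A)
B=cv2.resize(a[120:270,160:310],None,fx=4,fy=4,interpolation=cv2.INTER_CUBIC)
cv2.imwrite('pics/cB.png',B)
E
```

```text
(no output)
```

View pics/cA.png

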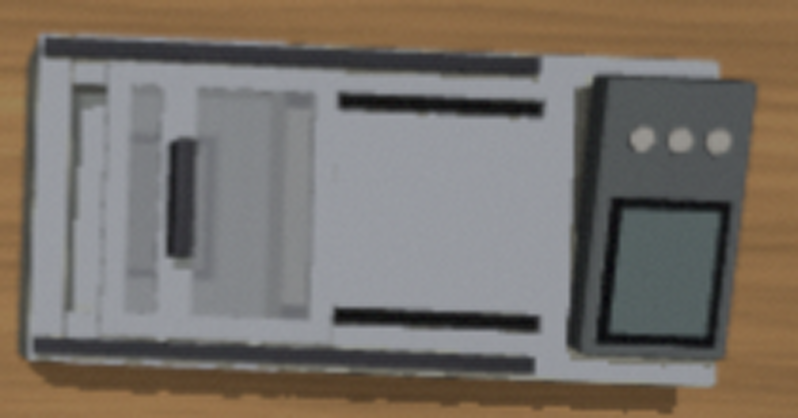

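View pics/cB.png

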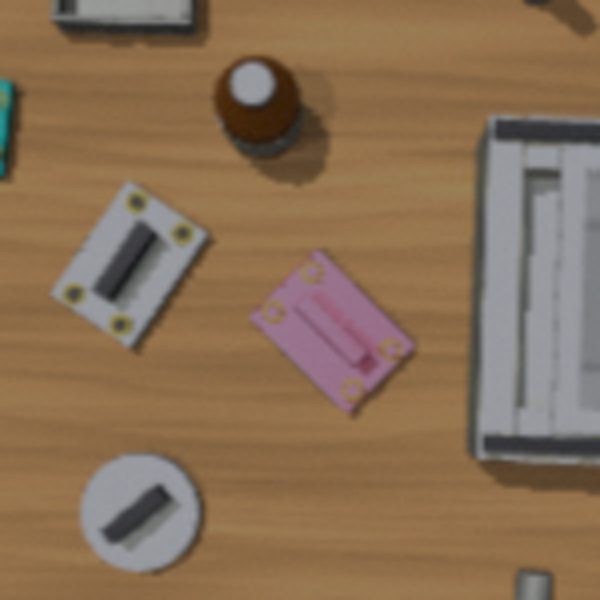

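cA shows the analyser's top-face corners at (40,36), (719,62), (716,386) and (28,358), with the guard bar's top at about (171..195, 138..258). The guard is partly open. cB shows the carrier slab's corners at (130,182), (212,235), (135,348) and (50,293), with the rib about (147,224)–(108,299).

```bash
python3 - <<'E'
from h import *
c=load('top0')
A=lambda p:(np.array(p,float)+.5)/3.8-.5+[272,140]
B=lambda p:(np.array(p,float)+.5)/4-.5+[160,120]
p=pix2w(c,A([(40,36),(719,62),(716,386),(28,358)]),.12); print('an',p.round(4).tolist())
print([np.linalg.norm(p[i]-p[(i+1)%4]).round(4) for i in range(4)])
ctr=p.mean(0); ex=(p[0]-p[3]+p[1]-p[2]); ey=(p[0]-p[1]+p[3]-p[2])
yx=np.arctan2(ex[1],ex[0]); yy=np.arctan2(-ey[0],ey[1]); print('ctr',ctr,'yaw from x,y',yx,yy)
yaw=yy; u=np.array([-np.sin(yaw),np.cos(yaw)]); print('recess',ctr[:2]+.1*u)
g=pix2w(c,A([(171,138),(195,139),(192,258),(167,258)]),.16); print('bar',g.round(4).tolist(),g.mean(0))
print('guard open', .13-(g.mean(0)[:2]-ctr[:2])@u)
q=pix2w(c,B([(130,182),(212,235),(135,348),(50,293)]),.02); print('car',q.round(4).tolist(),q.mean(0), [np.linalg.norm(q[i]-q[(i+1)%4]).round(4) for i in range(4)])
l=q[0]-q[3]+q[1]-q[2]; print('car yaw',np.arctan2(l[1],l[0]))
r=pix2w(c,B([(144,222),(158,232),(108,299),(95,290)]),.054); print('rib',r.mean(0))
print('round',pix2w(c,B([(141,512)]),.02)); print('flask',pix2w(c,B([(252,82)]),.15))
print(robot.get_obs()['tool_pos'],eyes.get_calibration('wrist'))
E
```

```text
an [[0.6974, 0.099, 0.12], [0.6917, -0.3785, 0.12], [0.4649, -0.3759, 0.12], [0.4717, 0.1024, 0.12]]
[np.float64(0.4775), np.float64(0.2268), np.float64(0.4783), np.float64(0.2257)]
ctr [ 0.58140343 -0.13826752  0.12      ] yaw from x,y -0.013201949031678444 -0.013020026644403231
recess [ 0.5827054 -0.038276 ]
bar [[0.6238, 0.0117, 0.16], [0.6236, -0.0045, 0.16], [0.543, -0.0038, 0.16], [0.5425, 0.013, 0.16]] [0.58323504 0.00408832 0.16      ]
guard open -0.012367629353803339
car [[0.6596, 0.3502, 0.02], [0.6228, 0.29, 0.02], [0.54, 0.3426, 0.02], [0.5779, 0.4049, 0.02]] [0.60005547 0.34691745 0.02      ] [np.float64(0.0706), np.float64(0.0981), np.float64(0.0729), np.float64(0.0983)]
car yaw -0.5778887306956103
rib [0.6001147  0.34668514 0.054     ]
round [[0.42317873 0.33437667 0.02      ]]
flask [[0.71188834 0.25680843 0.15      ]]
[ 0.19870986 -0.5125285   0.30163128] {'fovy': 71.40905972476996, 'cx': 254.33870118023225, 'cy': 195.00330047142373, 'k1': -0.02159941498645971, 'R': array([[ 0.36168137, -0.93230071, -0.00140701],
       [-0.89926647, -0.3492633 ,  0.26331532],
       [-0.24598048, -0.09397097, -0.9647088 ]]), 't': array([-0.54934197, -0.02750768,  0.39120331])}
```

>>> carry_out:
  deltas:
    - {"wz": 0.8, "dz": -0.4}
    - {"wz": 0.8, "dz": -0.4}
    - {"wz": 0.8, "dz": -0.4}
    - {"wz": 0.8, "dz": -0.4}
    - {"dx": 0.7, "dy": -1}
    - {"dx": 0.7, "dy": -1}
    - {"dx": 0.7, "dy": -1}
    - {"dx": 0.7, "dy": -1}
    - {"dx": 0.7, "dy": -1}
    - {"dx": 0.7, "dy": -1}
    - {"dx": 0.7, "dy": -1}
    - {"dx": 0.7, "dy": -1}
    - {"dx": 0.7, "dy": -1}
    - {"dx": 0.7, "dy": -1}
    - {"dx": 0.7, "dy": -1}
    - {"dx": 0.7, "dy": -1}
    - {"dx": 0.7, "dy": -1}
    - {"dx": 0.7, "dy": -1}
    - {"dx": 0.7, "dy": -1}
    - {"dx": 0.7, "dy": -1}

```text
invalid input
```

>>> carry_out:
  deltas:
    - {"dx": 0, "dy": 0, "dz": -0.4, "wx": 0, "wy": 0, "wz": 0.8, "gripper": 0}
    - {"dx": 0, "dy": 0, "dz": -0.4, "wx": 0, "wy": 0, "wz": 0.8, "gripper": 0}
    - {"dx": 0, "dy": 0, "dz": -0.4, "wx": 0, "wy": 0, "wz": 0.8, "gripper": 0}
    - {"dx": 0, "dy": 0, "dz": -0.4, "wx": 0, "wy": 0, "wz": 0.8, "gripper": 0}
    - {"dx": 0.7, "dy": -1, "dz": 0, "wx": 0, "wy": 0, "wz": 0, "gripper": 0}
    - {"dx": 0.7, "dy": -1, "dz": 0, "wx": 0, "wy": 0, "wz": 0, "gripper": 0}
    - {"dx": 0.7, "dy": -1, "dz": 0, "wx": 0, "wy": 0, "wz": 0, "gripper": 0}
    - {"dx": 0.7, "dy": -1, "dz": 0, "wx": 0, "wy": 0, "wz": 0, "gripper": 0}
    - {"dx": 0.7, "dy": -1, "dz": 0, "wx": 0, "wy": 0, "wz": 0, "gripper": 0}
    - {"dx": 0.7, "dy": -1, "dz": 0, "wx": 0, "wy": 0, "wz": 0, "gripper": 0}
    - {"dx": 0.7, "dy": -1, "dz": 0, "wx": 0, "wy": 0, "wz": 0, "gripper": 0}
    - {"dx": 0.7, "dy": -1, "dz": 0, "wx": 0, "wy": 0, "wz": 0, "gripper": 0}
    - {"dx": 0.7, "dy": -1, "dz": 0, "wx": 0, "wy": 0, "wz": 0, "gripper": 0}
    - {"dx": 0.7, "dy": -1, "dz": 0, "wx": 0, "wy": 0, "wz": 0, "gripper": 0}
    - {"dx": 0.7, "dy": -1, "dz": 0, "wx": 0, "wy": 0, "wz": 0, "gripper": 0}
    - {"dx": 0.7, "dy": -1, "dz": 0, "wx": 0, "wy": 0, "wz": 0, "gripper": 0}
    - {"dx": 0.7, "dy": -1, "dz": 0, "wx": 0, "wy": 0, "wz": 0, "gripper": 0}
    - {"dx": 0.7, "dy": -1, "dz": 0, "wx": 0, "wy": 0, "wz": 0, "gripper": 0}
    - {"dx": 0.7, "dy": -1, "dz": 0, "wx": 0, "wy": 0, "wz": 0, "gripper": 0}
    - {"dx": 0.7, "dy": -1, "dz": 0, "wx": 0, "wy": 0, "wz": 0, "gripper": 0}

```text
time: 1.77
tool_pos: [0.4277, -0.1948, 0.3342]
ee_rot: [-3.141, 0.001, -0.014]
wrist_force: [0.8, -0.4, 0.5]
width: 0.094
finger_force: 0.0
```

>>> carry_out:
  deltas:
    - {"dx": 0.77, "dy": -1, "dz": 0, "wx": 0, "wy": 0, "wz": 0, "gripper": 0}
    - {"dx": 0.77, "dy": -1, "dz": 0, "wx": 0, "wy": 0, "wz": 0, "gripper": 0}
    - {"dx": 0.77, "dy": -1, "dz": 0, "wx": 0, "wy": 0, "wz": 0, "gripper": 0}
    - {"dx": 0.77, "dy": -1, "dz": 0, "wx": 0, "wy": 0, "wz": 0, "gripper": 0}
    - {"dx": 0.77, "dy": -1, "dz": 0, "wx": 0, "wy": 0, "wz": 0, "gripper": 0}
    - {"dx": 0.77, "dy": -1, "dz": 0, "wx": 0, "wy": 0, "wz": 0, "gripper": 0}
    - {"dx": 0.77, "dy": -1, "dz": 0, "wx": 0, "wy": 0, "wz": 0, "gripper": 0}
    - {"dx": 0.77, "dy": -1, "dz": 0, "wx": 0, "wy": 0, "wz": 0, "gripper": 0}
    - {"dx": 0.77, "dy": -1, "dz": 0, "wx": 0, "wy": 0, "wz": 0, "gripper": 0}
    - {"dx": 0.77, "dy": -1, "dz": 0, "wx": 0, "wy": 0, "wz": 0, "gripper": 0}
    - {"dx": 0, "dy": 0, "dz": 1, "wx": 0, "wy": 0, "wz": 0, "gripper": 0}
    - {"dx": 0, "dy": 0, "dz": 1, "wx": 0, "wy": 0, "wz": 0, "gripper": 0}

```text
time: 2.77
tool_pos: [0.5852, 0.0031, 0.2947]
ee_rot: [3.141, -0.002, -0.012]
wrist_force: [-0.7, -0.9, -0.7]
width: 0.0939
finger_force: 0.0
```

```bash
python3 - <<'E'
from h import *
snap('wrist','w1'); o=robot.get_obs(); print(o['tool_pos'],o['ee_rot'])
E
```

```text
[0.58313917 0.0027312  0.28854484] [-3.14104673  0.00858838 -0.01264397]
```

View pics/w1.png

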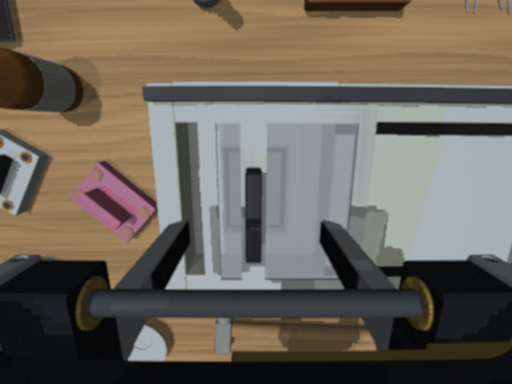

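The wrist view shows the bar at (253,168–262), midway between the fingers, so I can descend and grip it.

>>> carry_out:
  deltas:
    - {"dx": 0, "dy": 0, "dz": 1, "wx": 0, "wy": 0, "wz": 0, "gripper": 0}
    - {"dx": 0, "dy": 0, "dz": 1, "wx": 0, "wy": 0, "wz": 0, "gripper": 0}
    - {"dx": 0, "dy": 0, "dz": 0.8, "wx": 0, "wy": 0, "wz": 0, "gripper": 0}
    - {"dx": 0, "dy": 0, "dz": 0, "wx": 0, "wy": 0, "wz": 0, "gripper": 255}
    - {"dx": 0, "dy": 0, "dz": 0, "wx": 0, "wy": 0, "wz": 0, "gripper": 255}
    - {"dx": 0, "dy": 0, "dz": 0, "wx": 0, "wy": 0, "wz": 0, "gripper": 255}
    - {"dx": 0, "dy": 0, "dz": 0, "wx": 0, "wy": 0, "wz": 0, "gripper": 255}
    - {"dx": 0, "dy": 0, "dz": 0, "wx": 0, "wy": 0, "wz": 0, "gripper": 255}
    - {"dx": 0, "dy": 0, "dz": 0, "wx": 0, "wy": 0, "wz": 0, "gripper": 255}
    - {"dx": 0, "dy": 0, "dz": 0, "wx": 0, "wy": 0, "wz": 0, "gripper": 255}

```text
time: 3.65
tool_pos: [0.5844, 0.0017, 0.2395]
ee_rot: [3.141, -0.001, -0.014]
wrist_force: [0.6, 0.4, 0.3]
width: 0.0507
finger_force: 0.0
```

>>> carry_out:
  deltas:
    - {"dx": 0, "dy": 0, "dz": 0, "wx": 0, "wy": 0, "wz": 0, "gripper": 255}
    - {"dx": 0, "dy": 0, "dz": 0, "wx": 0, "wy": 0, "wz": 0, "gripper": 255}
    - {"dx": 0, "dy": 0, "dz": 0, "wx": 0, "wy": 0, "wz": 0, "gripper": 255}
    - {"dx": 0, "dy": 0, "dz": 0, "wx": 0, "wy": 0, "wz": 0, "gripper": 255}
    - {"dx": 0, "dy": 0, "dz": 0, "wx": 0, "wy": 0, "wz": 0, "gripper": 255}
    - {"dx": 0, "dy": 0, "dz": 0, "wx": 0, "wy": 0, "wz": 0, "gripper": 255}
    - {"dx": 0, "dy": 0, "dz": 0, "wx": 0, "wy": 0, "wz": 0, "gripper": 255}
    - {"dx": 0, "dy": 0, "dz": 0, "wx": 0, "wy": 0, "wz": 0, "gripper": 255}
    - {"dx": 0, "dy": 0.5, "dz": 0, "wx": 0, "wy": 0, "wz": 0, "gripper": 255}
    - {"dx": 0, "dy": 0.5, "dz": 0, "wx": 0, "wy": 0, "wz": 0, "gripper": 255}
    - {"dx": 0, "dy": 0.5, "dz": 0, "wx": 0, "wy": 0, "wz": 0, "gripper": 255}
    - {"dx": 0, "dy": 0.5, "dz": 0, "wx": 0, "wy": 0, "wz": 0, "gripper": 255}

```text
time: 4.65
tool_pos: [0.5835, -0.0391, 0.2386]
ee_rot: [-3.141, -0.0, -0.014]
wrist_force: [0.9, 2.4, 0.2]
width: 0.014
finger_force: 30.0
```

>>> carry_out:
  deltas:
    - {"dx": 0, "dy": 0.6, "dz": 0, "wx": 0, "wy": 0, "wz": 0, "gripper": 255}
    - {"dx": 0, "dy": 0.6, "dz": 0, "wx": 0, "wy": 0, "wz": 0, "gripper": 255}
    - {"dx": 0, "dy": 0.6, "dz": 0, "wx": 0, "wy": 0, "wz": 0, "gripper": 255}
    - {"dx": 0, "dy": 0.6, "dz": 0, "wx": 0, "wy": 0, "wz": 0, "gripper": 255}
    - {"dx": 0, "dy": 0.6, "dz": 0, "wx": 0, "wy": 0, "wz": 0, "gripper": 255}
    - {"dx": 0, "dy": 0.6, "dz": 0, "wx": 0, "wy": 0, "wz": 0, "gripper": 255}
    - {"dx": 0, "dy": 0.3, "dz": 0, "wx": 0, "wy": 0, "wz": 0, "gripper": 255}
    - {"dx": 0, "dy": 0.3, "dz": 0, "wx": 0, "wy": 0, "wz": 0, "gripper": 255}
    - {"dx": 0, "dy": 0.2, "dz": 0, "wx": 0, "wy": 0, "wz": 0, "gripper": 255}

```text
time: 5.4
tool_pos: [0.5824, -0.1271, 0.2387]
ee_rot: [3.141, -0.0, -0.015]
wrist_force: [1.6, 2.7, -0.8]
width: 0.0139
finger_force: 30.0
```

>>> carry_out:
  deltas:
    - {"dx": 0, "dy": 0.2, "dz": 0, "wx": 0, "wy": 0, "wz": 0, "gripper": 255}
    - {"dx": 0, "dy": 0.2, "dz": 0, "wx": 0, "wy": 0, "wz": 0, "gripper": 255}
    - {"dx": 0, "dy": 0.2, "dz": 0, "wx": 0, "wy": 0, "wz": 0, "gripper": 255}

```text
time: 5.65
tool_pos: [0.5823, -0.1336, 0.2386]
ee_rot: [-3.13, 0.0, -0.011]
wrist_force: [3.0, 22.8, -0.5]
width: 0.0137
finger_force: 30.1
```

>>> carry_out:
  deltas:
    - {"dx": 0, "dy": -0.2, "dz": 0, "wx": 0, "wy": 0, "wz": 0, "gripper": 255}
    - {"dx": 0, "dy": 0, "dz": 0, "wx": 0, "wy": 0, "wz": 0, "gripper": 0}
    - {"dx": 0, "dy": 0, "dz": 0, "wx": 0, "wy": 0, "wz": 0, "gripper": 0}
    - {"dx": 0, "dy": 0, "dz": 0, "wx": 0, "wy": 0, "wz": 0, "gripper": 0}
    - {"dx": 0, "dy": 0, "dz": 0, "wx": 0, "wy": 0, "wz": 0, "gripper": 0}
    - {"dx": 0, "dy": 0, "dz": -0.6, "wx": 0, "wy": 0, "wz": 0, "gripper": 0}
    - {"dx": 0, "dy": 0, "dz": -1, "wx": 0, "wy": 0, "wz": 0, "gripper": 0}
    - {"dx": 0, "dy": 0, "dz": -1, "wx": 0, "wy": 0, "wz": 0, "gripper": 0}
    - {"dx": 0, "dy": -1, "dz": -1, "wx": 0, "wy": 0, "wz": 0, "gripper": 0}
    - {"dx": 0, "dy": -1, "dz": -1, "wx": 0, "wy": 0, "wz": 0, "gripper": 0}
    - {"dx": 0, "dy": -1, "dz": 0, "wx": 0, "wy": 0, "wz": 0, "gripper": 0}
    - {"dx": -0.5, "dy": -1, "dz": 0, "wx": 0, "wy": 0, "wz": 0, "gripper": 0}
    - {"dx": -0.5, "dy": -1, "dz": 0, "wx": 0, "wy": 0, "wz": 0, "gripper": 0}
    - {"dx": -0.5, "dy": -1, "dz": 0, "wx": 0, "wy": 0, "wz": 0, "gripper": 0}
    - {"dx": -0.5, "dy": -0.7, "dz": 0, "wx": 0, "wy": 0, "wz": 0, "gripper": 0}
    - {"dx": 0, "dy": 0, "dz": 0, "wx": 0, "wy": 0, "wz": 0, "gripper": 0}
    - {"dx": 0, "dy": 0, "dz": 0, "wx": 0, "wy": 0, "wz": 0, "gripper": 0}
    - {"dx": 0, "dy": 0, "dz": 0, "wx": 0, "wy": 0, "wz": 0, "gripper": 0}

```text
time: 7.15
tool_pos: [0.5443, -0.0003, 0.3311]
ee_rot: [3.141, -0.001, -0.015]
wrist_force: [0.3, 0.4, 0.4]
width: 0.0942
finger_force: 0.0
```

```bash
python3 - <<'E'
from h import *
im,c=snap('wrist','w2'); o=robot.get_obs(); print(o['tool_pos'],o['ee_rot'])
cv2.imwrite('pics/w2b.png',cv2.resize(im[40:315,110:480,::-1],None,fx=2.15,fy=2.15,interpolation=cv2.INTER_CUBIC))
E
```

```text
[ 5.44409501e-01 -5.34017048e-04  3.30833916e-01] [ 3.14083354e+00 -4.10439265e-04 -1.52674642e-02]
```

View pics/w2b.png

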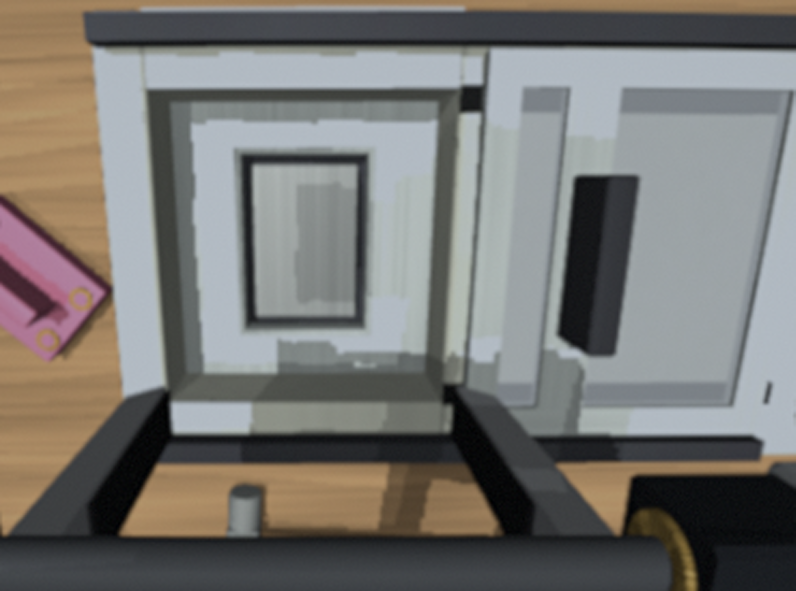

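w2b shows the chamber open and the recess clear. The dark recess outline has corners (243,155), (369,155), (367,328) and (246,328), and the plate's corners are (252,164), (357,163), (356,318) and (255,317).

```bash
python3 - <<'E'
from h import *
c=load('w2'); W=lambda p:(np.array(p,float)+.5)/2.15-.5+[110,40]
for n,p,z in [('outer',[(235,150),(371,150),(370,331),(241,332)],.07),('dark',[(243,155),(369,155),(367,328),(246,328)],.067),('plate',[(252,164),(357,163),(356,318),(255,317)],.058)]:
    q=pix2w(c,W(p),z); l=q[0]-q[3]+q[1]-q[2]; m=q[1]-q[0]+q[2]-q[3]
    print(n,q.mean(0).round(4),'len',[np.linalg.norm(q[i]-q[(i+1)%4]).round(4) for i in range(4)],'yaw',np.arctan2(l[1],l[0]),np.arctan2(-m[0]*-1,-m[1]))
E
```

```text
outer [0.5827 0.0025 0.07  ] len [np.float64(0.0777), np.float64(0.1071), np.float64(0.0799), np.float64(0.1076)] yaw -0.00368536678900016 -0.010797528367638429
dark [0.5821 0.0014 0.067 ] len [np.float64(0.0728), np.float64(0.1033), np.float64(0.0754), np.float64(0.1032)] yaw -0.013667452343553328 -0.014832461164658231
plate [0.5821 0.0022 0.058 ] len [np.float64(0.0624), np.float64(0.0948), np.float64(0.0643), np.float64(0.0935)] yaw -0.010446947935313896 -0.015490906788560339
```

>>> carry_out:
  deltas:
    - {"dx": 0.15, "dy": -1, "dz": 0, "wx": 0, "wy": 0, "wz": 0, "gripper": 0}
    - {"dx": 0.15, "dy": -1, "dz": 0, "wx": 0, "wy": 0, "wz": 0, "gripper": 0}
    - {"dx": 0.15, "dy": -1, "dz": 0, "wx": 0, "wy": 0, "wz": 0, "gripper": 0}
    - {"dx": 0.15, "dy": -1, "dz": 0, "wx": 0, "wy": 0, "wz": 0, "gripper": 0}
    - {"dx": 0.15, "dy": -1, "dz": 0, "wx": 0, "wy": 0, "wz": 0, "gripper": 0}
    - {"dx": 0.15, "dy": -1, "dz": 0, "wx": 0, "wy": 0, "wz": 0, "gripper": 0}
    - {"dx": 0.15, "dy": -1, "dz": 0, "wx": 0, "wy": 0, "wz": 0, "gripper": 0}
    - {"dx": 0.15, "dy": -1, "dz": 0, "wx": 0, "wy": 0, "wz": 0, "gripper": 0}
    - {"dx": 0.15, "dy": -1, "dz": 0, "wx": 0, "wy": 0, "wz": 0, "gripper": 0}
    - {"dx": 0.15, "dy": -1, "dz": 0, "wx": 0, "wy": 0, "wz": 0, "gripper": 0}
    - {"dx": 0.15, "dy": -1, "dz": 0, "wx": 0, "wy": 0, "wz": 0, "gripper": 0}
    - {"dx": 0.15, "dy": -1, "dz": 0, "wx": 0, "wy": 0, "wz": 0, "gripper": 0}
    - {"dx": 0.15, "dy": -1, "dz": 0, "wx": 0, "wy": 0, "wz": 0, "gripper": 0}
    - {"dx": 0.15, "dy": -1, "dz": 0, "wx": 0, "wy": 0, "wz": 0, "gripper": 0}
    - {"dx": 0.15, "dy": -1, "dz": 0, "wx": 0, "wy": 0, "wz": 0, "gripper": 0}
    - {"dx": 0.15, "dy": -1, "dz": 0, "wx": 0, "wy": 0, "wz": 0, "gripper": 0}
    - {"dx": 0.15, "dy": -1, "dz": 0, "wx": 0, "wy": 0, "wz": 0, "gripper": 0}
    - {"dx": 0, "dy": -0.4, "dz": 0, "wx": 0, "wy": 0, "wz": 0, "gripper": 0}

```text
time: 8.7
tool_pos: [0.601, 0.3489, 0.3292]
ee_rot: [3.141, 0.001, -0.014]
wrist_force: [0.3, -0.7, 0.0]
width: 0.0942
finger_force: 0.0
```

>>> carry_out:
  deltas:
    - {"dx": 0, "dy": 0, "dz": 0.5, "wx": 0, "wy": 0, "wz": 0.94, "gripper": 0}
    - {"dx": 0, "dy": 0, "dz": 0.5, "wx": 0, "wy": 0, "wz": 0.94, "gripper": 0}
    - {"dx": 0, "dy": 0, "dz": 0.5, "wx": 0, "wy": 0, "wz": 0.94, "gripper": 0}
    - {"dx": 0, "dy": 0, "dz": 0.5, "wx": 0, "wy": 0, "wz": 0.94, "gripper": 0}
    - {"dx": 0, "dy": 0, "dz": 0.5, "wx": 0, "wy": 0, "wz": 0.94, "gripper": 0}
    - {"dx": 0, "dy": 0, "dz": 0, "wx": 0, "wy": 0, "wz": 0, "gripper": 0}
    - {"dx": 0, "dy": 0, "dz": 0, "wx": 0, "wy": 0, "wz": 0, "gripper": 0}
    - {"dx": 0, "dy": 0, "dz": 0, "wx": 0, "wy": 0, "wz": 0, "gripper": 0}

```text
time: 9.37
tool_pos: [0.6037, 0.3399, 0.2811]
ee_rot: [-3.139, 0.004, -0.565]
wrist_force: [-1.1, 0.4, 0.3]
width: 0.0938
finger_force: 0.0
```

```bash
python3 - <<'E'
from h import *
im,c=snap('wrist','w3'); o=robot.get_obs(); print(o['tool_pos'],o['ee_rot'])
cv2.imwrite('pics/w3b.png',cv2.resize(im[30:330,110:410,::-1],None,fx=2,fy=2,interpolation=cv2.INTER_CUBIC))
E
```

```text
[0.60368834 0.34028816 0.28160019] [-3.13771492e+00  3.12961242e-03 -5.64681081e-01]
```

View pics/w3b.png

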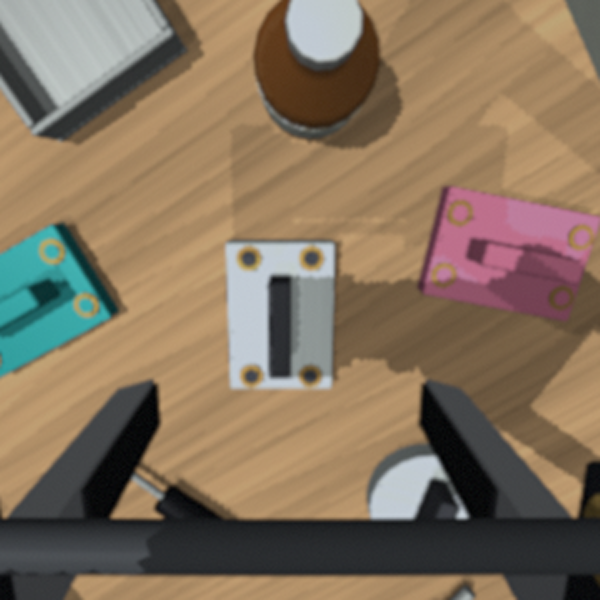

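w3b shows the carrier slab's corners at (228,241), (334,241), (331,387) and (231,389), with the rib top at (269–291, 276–378). Round and pink parts are clear of the fingers.

```bash
python3 - <<'E'
from h import *
c=load('w3'); W=lambda p:(np.array(p,float)+.5)/2-.5+[110,30]
for n,p,z in [('slab',[(228,241),(334,241),(331,387),(231,389)],.02),('rib',[(269,276),(291,276),(290,378),(269,378)],.054)]:
    q=pix2w(c,W(p),z); l=q[0]-q[3]+q[1]-q[2]; m=q[1]-q[0]+q[2]-q[3]
    print(n,q.mean(0).round(4),'len',[np.linalg.norm(q[i]-q[(i+1)%4]).round(4) for i in range(4)],'yaw',np.arctan2(l[1],l[0]),np.arctan2(m[0],-m[1]))
print(robot.get_obs()['tool_pos'],robot.get_obs()['ee_rot'])
E
```

```text
slab [0.5995 0.3498 0.02  ] len [np.float64(0.0675), np.float64(0.0994), np.float64(0.0687), np.float64(0.1009)] yaw -0.5691631274861655 -0.553908810772127
rib [0.601  0.3491 0.054 ] len [np.float64(0.0128), np.float64(0.0633), np.float64(0.0129), np.float64(0.0633)] yaw -0.574345818562484 -0.5646549557401435
[0.60368834 0.34028816 0.28160019] [-3.13771492e+00  3.12961242e-03 -5.64681081e-01]
```

>>> carry_out:
  deltas:
    - {"dx": -0.38, "dy": -0.25, "dz": 0, "wx": -0.03, "wy": 0.03, "wz": 0.04, "gripper": 0}
    - {"dx": 0, "dy": 0, "dz": 0.8, "wx": 0, "wy": 0, "wz": 0, "gripper": 0}
    - {"dx": 0, "dy": 0, "dz": 0.8, "wx": 0, "wy": 0, "wz": 0, "gripper": 0}
    - {"dx": 0, "dy": 0, "dz": 0.8, "wx": 0, "wy": 0, "wz": 0, "gripper": 0}
    - {"dx": 0, "dy": 0, "dz": 0.8, "wx": 0, "wy": 0, "wz": 0, "gripper": 0}
    - {"dx": 0, "dy": 0, "dz": 0.8, "wx": 0, "wy": 0, "wz": 0, "gripper": 0}
    - {"dx": 0, "dy": 0, "dz": 0.8, "wx": 0, "wy": 0, "wz": 0, "gripper": 0}
    - {"dx": 0, "dy": 0, "dz": 0.8, "wx": 0, "wy": 0, "wz": 0, "gripper": 0}
    - {"dx": 0, "dy": 0, "dz": 0.4, "wx": 0, "wy": 0, "wz": 0, "gripper": 0}
    - {"dx": 0, "dy": 0, "dz": 0, "wx": 0, "wy": 0, "wz": 0, "gripper": 0}
    - {"dx": 0, "dy": 0, "dz": 0, "wx": 0, "wy": 0, "wz": 0, "gripper": 0}

```text
time: 10.33
tool_pos: [0.6016, 0.3443, 0.1609]
ee_rot: [-3.141, 0.003, -0.558]
wrist_force: [-0.1, 0.2, 0.9]
width: 0.094
finger_force: 0.0
```

>>> carry_out:
  deltas:
    - {"dx": -0.2, "dy": -0.15, "dz": 0, "wx": 0, "wy": 0.03, "wz": 0.1, "gripper": 0}
    - {"dx": 0, "dy": 0, "dz": 0, "wx": 0, "wy": 0, "wz": 0, "gripper": 0}
    - {"dx": 0, "dy": 0, "dz": 0.7, "wx": 0, "wy": 0, "wz": 0, "gripper": 0}
    - {"dx": 0, "dy": 0, "dz": 0.7, "wx": 0, "wy": 0, "wz": 0, "gripper": 0}
    - {"dx": 0, "dy": 0, "dz": 0.4, "wx": 0, "wy": 0, "wz": 0, "gripper": 0}
    - {"dx": 0, "dy": 0, "dz": 0, "wx": 0, "wy": 0, "wz": 0, "gripper": 0}

```text
time: 10.83
tool_pos: [0.6003, 0.3429, 0.1199]
ee_rot: [3.139, 0.008, -0.561]
wrist_force: [-0.0, 0.3, -0.7]
width: 0.0939
finger_force: 0.0
```

>>> carry_out:
  deltas:
    - {"dx": 0, "dy": 0, "dz": -0.1, "wx": 0, "wy": 0, "wz": 0, "gripper": 0}
    - {"dx": 0, "dy": 0, "dz": 0, "wx": 0, "wy": 0, "wz": 0, "gripper": 0}
    - {"dx": 0, "dy": 0, "dz": 0, "wx": 0, "wy": 0, "wz": 0, "gripper": 0}

```text
time: 11.08
tool_pos: [0.6026, 0.344, 0.1276]
ee_rot: [-3.136, 0.003, -0.561]
wrist_force: [0.2, -0.1, 0.5]
width: 0.0938
finger_force: 0.0
```

```bash
python3 - <<'E'
from h import *
for i in range(6):
    o=robot.get_obs(); print(o['time'],o['tool_pos'].round(4),o['ee_rot'].round(4),o['joint_positions'].round(4),abs(o['qvel']).max().round(4)); eyes.snapshot('wrist')
E
```

```text
11.0833 [0.6026 0.344  0.1276] [-3.1362  0.0033 -0.5607] [0.4349 0.4856 1.2236 0.0058 1.4296 2.5657] 0.0058
11.1333 [0.6025 0.344  0.1276] [-3.1361  0.0032 -0.5606] [0.435  0.4855 1.2237 0.0058 1.4296 2.5656] 0.0014
11.1833 [0.6025 0.3439 0.1276] [-3.1362  0.0033 -0.5607] [0.4349 0.4854 1.2238 0.0058 1.4296 2.5656] 0.0047
11.2333 [0.6024 0.3439 0.1274] [-3.1365  0.0035 -0.5607] [0.4349 0.4855 1.224  0.0058 1.4296 2.5657] 0.0047
11.2833 [0.6023 0.3439 0.1273] [-3.1367  0.0036 -0.5607] [0.435  0.4856 1.2242 0.0058 1.4297 2.5656] 0.004
11.3333 [0.6023 0.3439 0.1271] [-3.1369  0.0038 -0.5607] [0.435  0.4857 1.2244 0.0058 1.4296 2.5657] 0.0038
```

Joint 6 is at the edge of its range, so I'll ease the yaw back a little; the pads will square the rib up.

>>> carry_out:
  deltas:
    - {"dx": 0, "dy": 0, "dz": 0, "wx": -0.04, "wy": 0.03, "wz": -0.25, "gripper": 0}
    - {"dx": 0, "dy": 0, "dz": 0, "wx": 0, "wy": 0, "wz": 0, "gripper": 0}
    - {"dx": 0, "dy": 0, "dz": 0, "wx": 0, "wy": 0, "wz": 0, "gripper": 0}

```text
time: 11.63
tool_pos: [0.6021, 0.3438, 0.1267]
ee_rot: [3.141, 0.001, -0.531]
wrist_force: [0.1, 0.4, 0.2]
width: 0.0938
finger_force: 0.0
```

```bash
python3 - <<'E'
from h import *
for i in range(3):
    o=robot.get_obs(); print(o['time'],o['tool_pos'].round(4),o['ee_rot'].round(4),o['joint_positions'].round(4),abs(o['qvel']).max().round(4)); eyes.snapshot('wrist')
E
```

```text
11.6333 [0.6021 0.3438 0.1267] [ 3.141e+00  6.000e-04 -5.313e-01] [4.3710e-01 4.8740e-01 1.2229e+00 2.0000e-04 1.4321e+00 2.5391e+00] 0.0029
11.6833 [0.6021 0.3438 0.1266] [ 3.1409e+00  6.0000e-04 -5.3120e-01] [4.3700e-01 4.8740e-01 1.2230e+00 1.0000e-04 1.4322e+00 2.5390e+00] 0.0022
11.7333 [0.6021 0.3438 0.1266] [ 3.1409e+00  6.0000e-04 -5.3120e-01] [4.3700e-01 4.8740e-01 1.2230e+00 1.0000e-04 1.4321e+00 2.5390e+00] 0.0024
```

>>> carry_out:
  deltas:
    - {"dx": -0.2, "dy": -0.15, "dz": 0.2, "wx": 0, "wy": 0, "wz": 0, "gripper": 0}
    - {"dx": 0, "dy": 0, "dz": 0, "wx": 0, "wy": 0, "wz": 0, "gripper": 0}
    - {"dx": 0, "dy": 0, "dz": 0, "wx": 0, "wy": 0, "wz": 0, "gripper": 255}
    - {"dx": 0, "dy": 0, "dz": 0, "wx": 0, "wy": 0, "wz": 0, "gripper": 255}
    - {"dx": 0, "dy": 0, "dz": 0, "wx": 0, "wy": 0, "wz": 0, "gripper": 255}
    - {"dx": 0, "dy": 0, "dz": 0, "wx": 0, "wy": 0, "wz": 0, "gripper": 255}
    - {"dx": 0, "dy": 0, "dz": 0, "wx": 0, "wy": 0, "wz": 0, "gripper": 255}
    - {"dx": 0, "dy": 0, "dz": 0, "wx": 0, "wy": 0, "wz": 0, "gripper": 255}
    - {"dx": 0, "dy": 0, "dz": 0, "wx": 0, "wy": 0, "wz": 0, "gripper": 255}
    - {"dx": 0, "dy": 0, "dz": 0, "wx": 0, "wy": 0, "wz": 0, "gripper": 255}
    - {"dx": 0, "dy": 0, "dz": 0, "wx": 0, "wy": 0, "wz": 0, "gripper": 255}
    - {"dx": 0, "dy": 0, "dz": 0, "wx": 0, "wy": 0, "wz": 0, "gripper": 255}
    - {"dx": 0, "dy": 0, "dz": 0, "wx": 0, "wy": 0, "wz": 0, "gripper": 255}
    - {"dx": 0, "dy": 0, "dz": 0, "wx": 0, "wy": 0, "wz": 0, "gripper": 255}
    - {"dx": 0, "dy": 0, "dz": 0, "wx": 0, "wy": 0, "wz": 0, "gripper": 255}
    - {"dx": 0, "dy": 0, "dz": 0, "wx": 0, "wy": 0, "wz": 0, "gripper": 255}

```text
time: 13.12
tool_pos: [0.6003, 0.3486, 0.1226]
ee_rot: [3.142, 0.0, -0.531]
wrist_force: [0.2, 1.5, 0.2]
width: 0.0142
finger_force: 29.9
```

>>> carry_out:
  deltas:
    - {"dx": 0, "dy": 0, "dz": -0.1, "wx": 0, "wy": 0, "wz": 0, "gripper": 255}
    - {"dx": 0, "dy": 0, "dz": -0.2, "wx": 0, "wy": 0, "wz": 0, "gripper": 255}
    - {"dx": 0, "dy": 0, "dz": -0.3, "wx": 0, "wy": 0, "wz": 0, "gripper": 255}
    - {"dx": 0, "dy": 0, "dz": -0.4, "wx": 0, "wy": 0, "wz": 0, "gripper": 255}
    - {"dx": 0, "dy": 0, "dz": -0.5, "wx": 0, "wy": 0, "wz": 0, "gripper": 255}
    - {"dx": 0, "dy": 0, "dz": -0.6, "wx": 0, "wy": 0, "wz": 0, "gripper": 255}
    - {"dx": 0, "dy": 0, "dz": -0.6, "wx": 0, "wy": 0, "wz": 0, "gripper": 255}
    - {"dx": 0, "dy": 0, "dz": -0.6, "wx": 0, "wy": 0, "wz": 0, "gripper": 255}
    - {"dx": 0, "dy": 0, "dz": -0.6, "wx": 0, "wy": 0, "wz": 0, "gripper": 255}
    - {"dx": 0, "dy": 0, "dz": -0.6, "wx": 0, "wy": 0, "wz": 0, "gripper": 255}
    - {"dx": 0, "dy": 0, "dz": -0.6, "wx": 0, "wy": 0, "wz": 0, "gripper": 255}
    - {"dx": 0, "dy": 0, "dz": -0.6, "wx": 0, "wy": 0, "wz": -0.2, "gripper": 255}
    - {"dx": 0, "dy": 0, "dz": -0.6, "wx": 0, "wy": 0, "wz": -0.4, "gripper": 255}
    - {"dx": 0, "dy": 0, "dz": -0.6, "wx": 0, "wy": 0, "wz": -0.6, "gripper": 255}
    - {"dx": 0, "dy": 0, "dz": -0.5, "wx": 0, "wy": 0, "wz": -0.6, "gripper": 255}
    - {"dx": 0, "dy": 0, "dz": -0.3, "wx": 0, "wy": 0, "wz": -0.6, "gripper": 255}
    - {"dx": 0, "dy": 0, "dz": -0.2, "wx": 0, "wy": 0, "wz": -0.6, "gripper": 255}
    - {"dx": 0, "dy": 0, "dz": -0.1, "wx": 0, "wy": 0, "wz": -0.6, "gripper": 255}
    - {"dx": 0, "dy": 0, "dz": 0, "wx": 0, "wy": 0, "wz": -0.5, "gripper": 255}
    - {"dx": 0, "dy": 0, "dz": 0, "wx": 0, "wy": 0, "wz": -0.22, "gripper": 255}

```text
time: 14.78
tool_pos: [0.6003, 0.3485, 0.2836]
ee_rot: [3.142, 0.0, -0.009]
wrist_force: [-0.6, 0.4, -3.3]
width: 0.0139
finger_force: 29.9
```

```bash
python3 - <<'E'
from h import *
eyes.snapshot('wrist')
im,c=snap('wrist','w4'); o=robot.get_obs(); print(o['time'],o['tool_pos'].round(4),o['ee_rot'].round(4),o['joint_positions'].round(4),o['wrist_force'],o['width'])
cv2.imwrite('pics/w4b.png',cv2.resize(im[30:330,110:410,::-1],None,fx=2,fy=2,interpolation=cv2.INTER_CUBIC))
E
```

```text
14.8833 [0.6003 0.3484 0.2832] [ 3.1413e+00  7.0000e-04 -1.1600e-02] [4.4430e-01 4.1930e-01 1.0039e+00 1.0000e-04 1.7192e+00 2.0266e+00] [ 0.65096719  0.42985747 -3.6158521 ] 0.013732748577592277
```

View pics/w4b.png

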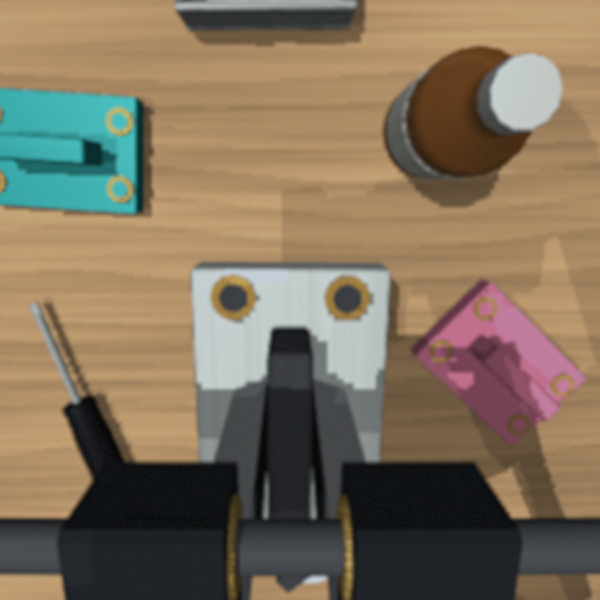

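The carrier is held level. The far edge of its slab top runs from (192,268) to (389,268), and I'll use it to get its offset in the hand.

```bash
python3 - <<'E'
from h import *
c=load('w4'); W=lambda p:(np.array(p,float)+.5)/2-.5+[110,30]
q=pix2w(c,W([(192.5,269),(389,269)]),.1806); d=q[0]-q[1]
y=np.arctan2(-d[0],d[1]); m=q.mean(0)[:2]; print(q,np.linalg.norm(d),'yaw',y,'centre',m-.05*np.array([np.cos(y),np.sin(y)]))
h=pix2w(c,W([(234,298),(347,298)]),.1806); d=h[0]-h[1]; print('yaw2',np.arctan2(-d[0],d[1]))
E
```

```text
[[0.64884371 0.38163641 0.1806    ]
 [0.64823201 0.31321181 0.1806    ]] 0.06842733163050516 yaw -0.008939605362776907 centre [0.59853986 0.34787108]
yaw2 -0.009033799617407856
```

>>> carry_out:
  deltas:
    - {"dx": 0, "dy": 0.2, "dz": 0, "wx": 0, "wy": 0, "wz": 0, "gripper": 255}
    - {"dx": 0, "dy": 0.4, "dz": 0, "wx": 0, "wy": 0, "wz": 0, "gripper": 255}
    - {"dx": 0, "dy": 0.6, "dz": 0, "wx": 0, "wy": 0, "wz": 0, "gripper": 255}
    - {"dx": -0.04, "dy": 0.8, "dz": 0, "wx": 0, "wy": 0, "wz": 0.03, "gripper": 255}
    - {"dx": -0.05, "dy": 1, "dz": 0, "wx": 0, "wy": 0, "wz": 0, "gripper": 255}
    - {"dx": -0.05, "dy": 1, "dz": 0, "wx": 0, "wy": 0, "wz": 0, "gripper": 255}
    - {"dx": -0.05, "dy": 1, "dz": 0, "wx": 0, "wy": 0, "wz": 0, "gripper": 255}
    - {"dx": -0.05, "dy": 1, "dz": 0, "wx": 0, "wy": 0, "wz": 0, "gripper": 255}
    - {"dx": -0.05, "dy": 1, "dz": 0, "wx": 0, "wy": 0, "wz": 0, "gripper": 255}
    - {"dx": -0.05, "dy": 1, "dz": 0, "wx": 0, "wy": 0, "wz": 0, "gripper": 255}
    - {"dx": -0.05, "dy": 1, "dz": 0, "wx": 0, "wy": 0, "wz": 0, "gripper": 255}
    - {"dx": -0.05, "dy": 1, "dz": 0, "wx": 0, "wy": 0, "wz": 0, "gripper": 255}
    - {"dx": -0.05, "dy": 1, "dz": 0, "wx": 0, "wy": 0, "wz": 0, "gripper": 255}
    - {"dx": -0.05, "dy": 1, "dz": 0, "wx": 0, "wy": 0, "wz": 0, "gripper": 255}
    - {"dx": -0.05, "dy": 1, "dz": 0, "wx": 0, "wy": 0, "wz": 0, "gripper": 255}
    - {"dx": -0.05, "dy": 1, "dz": 0, "wx": 0, "wy": 0, "wz": 0, "gripper": 255}
    - {"dx": 0, "dy": 1, "dz": 0, "wx": 0, "wy": 0, "wz": 0, "gripper": 255}
    - {"dx": 0, "dy": 0.8, "dz": 0, "wx": 0, "wy": 0, "wz": 0, "gripper": 255}
    - {"dx": 0, "dy": 0.6, "dz": 0, "wx": 0, "wy": 0, "wz": 0, "gripper": 255}
    - {"dx": 0, "dy": 0.4, "dz": 0, "wx": 0, "wy": 0, "wz": 0, "gripper": 255}

```text
time: 16.55
tool_pos: [0.5818, 0.0105, 0.283]
ee_rot: [3.141, 0.001, -0.018]
wrist_force: [0.2, 0.5, -3.7]
width: 0.0137
finger_force: 29.9
```

>>> carry_out:
  deltas:
    - {"dx": 0, "dy": 0.3, "dz": 0, "wx": 0, "wy": 0, "wz": 0, "gripper": 255}
    - {"dx": 0, "dy": 0.2, "dz": 0, "wx": 0, "wy": 0, "wz": 0, "gripper": 255}
    - {"dx": 0, "dy": 0, "dz": 0.2, "wx": 0, "wy": 0, "wz": 0, "gripper": 255}
    - {"dx": 0, "dy": 0, "dz": 0.3, "wx": 0, "wy": 0, "wz": 0, "gripper": 255}
    - {"dx": 0, "dy": 0, "dz": 0.3, "wx": 0, "wy": 0, "wz": 0, "gripper": 255}
    - {"dx": 0, "dy": 0, "dz": 0.2, "wx": 0, "wy": 0, "wz": 0, "gripper": 255}
    - {"dx": 0, "dy": 0, "dz": 0, "wx": 0, "wy": 0, "wz": 0, "gripper": 255}
    - {"dx": 0, "dy": 0, "dz": 0, "wx": 0, "wy": 0, "wz": 0, "gripper": 255}

```text
time: 17.22
tool_pos: [0.5819, 0.0031, 0.2619]
ee_rot: [3.141, 0.002, -0.015]
wrist_force: [0.5, -0.2, -4.1]
width: 0.0141
finger_force: 29.9
```

```bash
python3 - <<'E'
from h import *
im,c=snap('wrist','w5'); o=robot.get_obs(); print(o['time'],o['tool_pos'].round(4),o['ee_rot'].round(4),o['joint_positions'].round(4),o['wrist_force'],o['width'])
cv2.imwrite('pics/w5b.png',cv2.resize(im[70:330,110:410,::-1],None,fx=2.3,fy=2.3,interpolation=cv2.INTER_CUBIC))
E
```

```text
17.2667 [0.5821 0.003  0.2625] [ 3.1413e+00  1.4000e-03 -1.5300e-02] [-9.2000e-02  1.7020e-01  1.3578e+00 -4.0000e-04  1.6150e+00  1.4941e+00] [-0.1808983   0.65455832 -3.20119419] 0.014189825183157725
```

View pics/w5b.png

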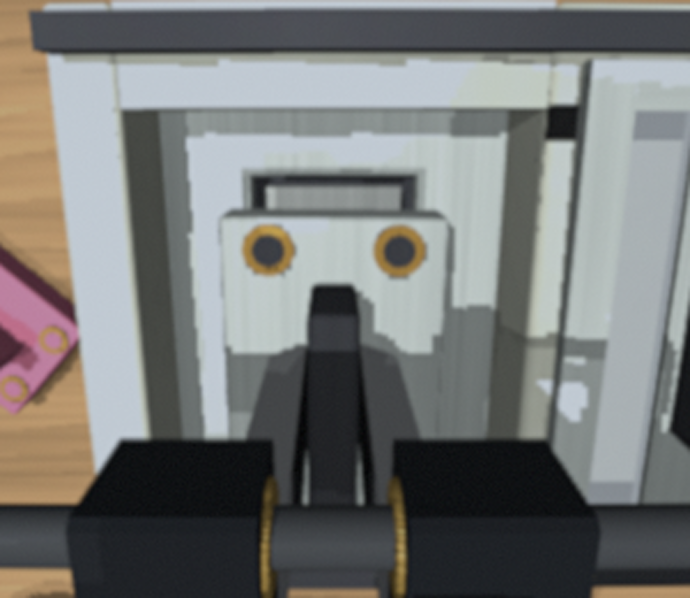

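w5b shows the carrier's slab far edge from (221,214) to (447,214). The recess's far edge runs from (245,170) to (424,170) outside, with the dark line from (252,177) to (415,177). Next I'll compare the two.

```bash
python3 - <<'E'
from h import *
c=load('w5'); W=lambda p:(np.array(p,float)+.5)/2.3-.5+[110,70]
for n,p,z,L in [('slab',[(221,215),(448,215)],.160,.05),('out',[(244,170),(425,170)],.07,.0555),('dark',[(251,177),(416,177)],.067,.0525)]:
    q=pix2w(c,W(p),z); d=q[0]-q[1]; y=np.arctan2(-d[0],d[1]); print(n,np.linalg.norm(d).round(4),'yaw',y.round(4),(q.mean(0)[:2]-L*np.array([1,-.013])).round(4))
E
```

```text
slab 0.0683 yaw -0.0151 [0.5808 0.0024]
out 0.0796 yaw -0.015 [0.5816 0.002 ]
dark 0.0735 yaw -0.015 [0.5813 0.0025]
```

>>> carry_out:
  deltas:
    - {"dx": 0.04, "dy": 0, "dz": 0.1, "wx": 0, "wy": 0, "wz": 0, "gripper": 255}
    - {"dx": 0, "dy": 0, "dz": 0.2, "wx": 0, "wy": 0, "wz": 0, "gripper": 255}
    - {"dx": 0, "dy": 0, "dz": 0.4, "wx": 0, "wy": 0, "wz": 0, "gripper": 255}
    - {"dx": 0, "dy": 0, "dz": 0.5, "wx": 0, "wy": 0, "wz": 0, "gripper": 255}
    - {"dx": 0, "dy": 0, "dz": 0.5, "wx": 0, "wy": 0, "wz": 0, "gripper": 255}
    - {"dx": 0, "dy": 0, "dz": 0.5, "wx": 0, "wy": 0, "wz": 0, "gripper": 255}
    - {"dx": 0, "dy": 0, "dz": 0.4, "wx": 0, "wy": 0, "wz": 0, "gripper": 255}
    - {"dx": 0, "dy": 0, "dz": 0.3, "wx": 0, "wy": 0, "wz": 0, "gripper": 255}
    - {"dx": 0, "dy": 0, "dz": 0.2, "wx": 0, "wy": 0, "wz": 0, "gripper": 255}
    - {"dx": 0, "dy": 0, "dz": 0, "wx": 0, "wy": 0, "wz": 0, "gripper": 255}
    - {"dx": 0, "dy": 0, "dz": 0, "wx": 0, "wy": 0, "wz": 0, "gripper": 255}

```text
time: 18.18
tool_pos: [0.5829, 0.0026, 0.2007]
ee_rot: [3.141, 0.001, -0.016]
wrist_force: [-0.4, -0.7, -2.9]
width: 0.0141
finger_force: 29.9
```

>>> carry_out:
  deltas:
    - {"dx": 0, "dy": 0, "dz": 0.15, "wx": 0, "wy": 0, "wz": 0, "gripper": 255}
    - {"dx": 0, "dy": 0, "dz": 0.15, "wx": 0, "wy": 0, "wz": 0, "gripper": 255}
    - {"dx": 0, "dy": 0, "dz": 0.15, "wx": 0, "wy": 0, "wz": 0, "gripper": 255}
    - {"dx": 0, "dy": 0, "dz": 0.15, "wx": 0, "wy": 0, "wz": 0, "gripper": 255}
    - {"dx": 0, "dy": 0, "dz": 0.1, "wx": 0, "wy": 0, "wz": 0, "gripper": 255}
    - {"dx": 0, "dy": 0, "dz": 0, "wx": 0, "wy": 0, "wz": 0, "gripper": 255}

```text
time: 18.68
tool_pos: [0.5825, 0.0026, 0.1859]
ee_rot: [3.141, 0.002, -0.016]
wrist_force: [0.2, -0.1, -2.9]
width: 0.0143
finger_force: 29.9
```

>>> carry_out:
  deltas:
    - {"dx": 0, "dy": 0, "dz": 0.1, "wx": 0, "wy": 0, "wz": 0, "gripper": 255}
    - {"dx": 0, "dy": 0, "dz": 0.1, "wx": 0, "wy": 0, "wz": 0, "gripper": 255}
    - {"dx": 0, "dy": 0, "dz": 0.1, "wx": 0, "wy": 0, "wz": 0, "gripper": 255}
    - {"dx": 0, "dy": 0, "dz": 0.1, "wx": 0, "wy": 0, "wz": 0, "gripper": 255}
    - {"dx": 0, "dy": 0, "dz": 0, "wx": 0, "wy": 0, "wz": 0, "gripper": 255}

```text
time: 19.1
tool_pos: [0.5829, 0.0026, 0.1798]
ee_rot: [3.141, 0.0, -0.016]
wrist_force: [-2.5, -0.1, 2.0]
width: 0.0137
finger_force: 29.9
```

>>> carry_out:
  deltas:
    - {"dx": 0, "dy": 0, "dz": 0.1, "wx": 0, "wy": 0, "wz": 0, "gripper": 255}
    - {"dx": 0, "dy": 0, "dz": 0.1, "wx": 0, "wy": 0, "wz": 0, "gripper": 255}
    - {"dx": 0, "dy": 0, "dz": 0.1, "wx": 0, "wy": 0, "wz": 0, "gripper": 255}
    - {"dx": 0, "dy": 0, "dz": 0, "wx": 0, "wy": 0, "wz": 0, "gripper": 255}

```text
time: 19.43
tool_pos: [0.5829, 0.0026, 0.174]
ee_rot: [3.141, -0.0, -0.016]
wrist_force: [-1.5, 0.2, 4.2]
width: 0.0136
finger_force: 29.9
```

>>> carry_out:
  deltas:
    - {"dx": 0, "dy": 0, "dz": 0.1, "wx": 0, "wy": 0, "wz": 0, "gripper": 255}
    - {"dx": 0, "dy": 0, "dz": 0.1, "wx": 0, "wy": 0, "wz": 0, "gripper": 255}
    - {"dx": 0, "dy": 0, "dz": 0, "wx": 0, "wy": 0, "wz": 0, "gripper": 255}

```text
time: 19.68
tool_pos: [0.5829, 0.0026, 0.1725]
ee_rot: [3.141, -0.001, -0.016]
wrist_force: [-6.6, 0.0, 13.1]
width: 0.0138
finger_force: 29.9
```

>>> carry_out:
  deltas:
    - {"dx": 0, "dy": 0, "dz": 0.1, "wx": 0, "wy": 0, "wz": 0, "gripper": 255}
    - {"dx": 0, "dy": 0, "dz": 0.05, "wx": 0, "wy": 0, "wz": 0, "gripper": 255}
    - {"dx": 0, "dy": 0, "dz": 0, "wx": 0, "wy": 0, "wz": 0, "gripper": 255}

```text
time: 19.93
tool_pos: [0.5829, 0.0026, 0.1724]
ee_rot: [3.141, -0.002, -0.016]
wrist_force: [-12.3, 0.2, 24.8]
width: 0.0137
finger_force: 29.9
```

>>> carry_out:
  deltas:
    - {"dx": 0, "dy": 0, "dz": -0.1, "wx": 0, "wy": 0, "wz": 0, "gripper": 255}
    - {"dx": 0, "dy": 0, "dz": 0, "wx": 0, "wy": 0, "wz": 0, "gripper": 255}

```text
time: 20.1
tool_pos: [0.5829, 0.0026, 0.1724]
ee_rot: [3.141, -0.001, -0.016]
wrist_force: [-8.2, 0.2, 15.7]
width: 0.0137
finger_force: 29.9
```

>>> carry_out:
  deltas:
    - {"dx": 0, "dy": 0, "dz": -0.1, "wx": 0, "wy": 0, "wz": 0, "gripper": 255}
    - {"dx": 0, "dy": 0, "dz": 0, "wx": 0, "wy": 0, "wz": 0, "gripper": 100}
    - {"dx": 0, "dy": 0, "dz": 0, "wx": 0, "wy": 0, "wz": 0, "gripper": 100}
    - {"dx": 0, "dy": 0, "dz": 0, "wx": 0, "wy": 0, "wz": 0, "gripper": 100}
    - {"dx": 0, "dy": 0, "dz": 0, "wx": 0, "wy": 0, "wz": 0, "gripper": 100}
    - {"dx": 0, "dy": 0, "dz": -0.3, "wx": 0, "wy": 0, "wz": 0, "gripper": 100}
    - {"dx": 0, "dy": 0, "dz": -0.6, "wx": 0, "wy": 0, "wz": 0, "gripper": 100}
    - {"dx": 0, "dy": 0, "dz": -1, "wx": 0, "wy": 0, "wz": 0, "gripper": 100}
    - {"dx": 0, "dy": 0, "dz": -1, "wx": 0, "wy": 0, "wz": 0, "gripper": 100}
    - {"dx": 0, "dy": 0, "dz": -1, "wx": 0, "wy": 0, "wz": 0, "gripper": 100}
    - {"dx": 0, "dy": 0, "dz": -1, "wx": 0, "wy": 0, "wz": 0, "gripper": 100}
    - {"dx": 0, "dy": 0, "dz": -1, "wx": 0, "wy": 0, "wz": 0, "gripper": 100}
    - {"dx": 0, "dy": 0, "dz": 0, "wx": 0, "wy": 0, "wz": 0, "gripper": 100}

```text
time: 21.18
tool_pos: [0.5846, 0.0025, 0.2944]
ee_rot: [3.14, -0.01, -0.016]
wrist_force: [0.8, -0.7, 1.0]
width: 0.057
finger_force: 0.0
```

```bash
python3 - <<'E'
from h import *
eyes.snapshot('wrist')
im,c=snap('wrist','w6'); o=robot.get_obs(); print(o['time'],o['tool_pos'].round(4),o['ee_rot'].round(4),o['wrist_force'],o['width'])
cv2.imwrite('pics/w6b.png',cv2.resize(im[70:330,110:410,::-1],None,fx=2.3,fy=2.3,interpolation=cv2.INTER_CUBIC))
E
```

```text
21.2833 [0.5834 0.0026 0.2892] [ 3.141e+00 -2.200e-03 -1.590e-02] [-0.06839488 -0.09374982 -1.11407014] 0.05727048817670973
```

View pics/w6b.png

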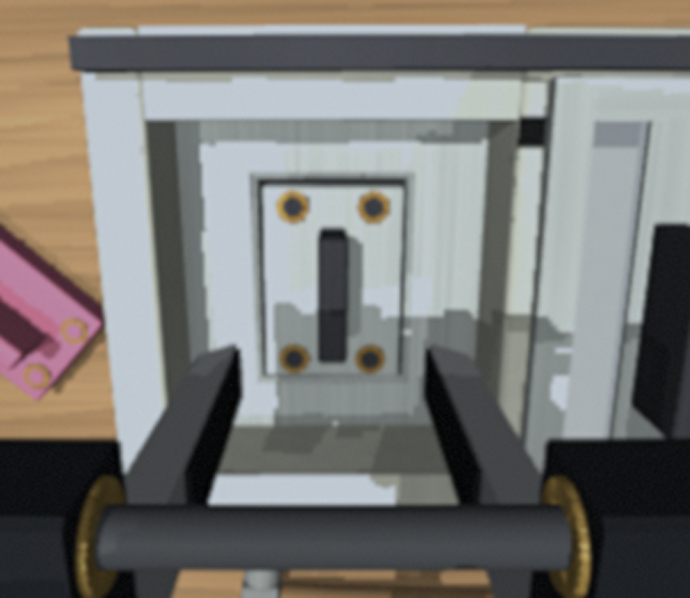

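w6b shows the carrier seated flush in the recess, with the slab from (262,186) to (403,375) inside the chamfer. Now I'll shut the guard.

>>> carry_out:
  deltas:
    - {"dx": 0, "dy": 0.8, "dz": 0, "wx": 0, "wy": 0, "wz": 0, "gripper": 100}
    - {"dx": 0, "dy": 1, "dz": 0, "wx": 0, "wy": 0, "wz": 0, "gripper": 100}
    - {"dx": 0, "dy": 1, "dz": 0, "wx": 0, "wy": 0, "wz": 0, "gripper": 100}
    - {"dx": 0, "dy": 1, "dz": 0, "wx": 0, "wy": 0, "wz": 0, "gripper": 100}
    - {"dx": 0, "dy": 1, "dz": 0, "wx": 0, "wy": 0, "wz": 0, "gripper": 100}
    - {"dx": 0, "dy": 1, "dz": 0, "wx": 0, "wy": 0, "wz": 0, "gripper": 100}
    - {"dx": 0, "dy": 1, "dz": 0, "wx": 0, "wy": 0, "wz": 0, "gripper": 100}
    - {"dx": 0, "dy": 0, "dz": 0, "wx": 0, "wy": 0, "wz": 0, "gripper": 100}
    - {"dx": 0, "dy": 0, "dz": 1, "wx": 0, "wy": 0, "wz": 0, "gripper": 100}
    - {"dx": 0, "dy": 0, "dz": 1, "wx": 0, "wy": 0, "wz": 0, "gripper": 100}
    - {"dx": 0, "dy": 0, "dz": 0.5, "wx": 0, "wy": 0, "wz": 0, "gripper": 100}
    - {"dx": 0, "dy": 0, "dz": 0, "wx": 0, "wy": 0, "wz": 0, "gripper": 255}
    - {"dx": 0, "dy": 0, "dz": 0, "wx": 0, "wy": 0, "wz": 0, "gripper": 255}
    - {"dx": 0, "dy": 0, "dz": 0, "wx": 0, "wy": 0, "wz": 0, "gripper": 255}
    - {"dx": 0, "dy": 0, "dz": 0, "wx": 0, "wy": 0, "wz": 0, "gripper": 255}
    - {"dx": 0, "dy": 0, "dz": 0, "wx": 0, "wy": 0, "wz": 0, "gripper": 255}
    - {"dx": 0, "dy": 0, "dz": 0, "wx": 0, "wy": 0, "wz": 0, "gripper": 255}
    - {"dx": 0, "dy": 0, "dz": 0, "wx": 0, "wy": 0, "wz": 0, "gripper": 255}
    - {"dx": 0, "dy": 0, "dz": 0, "wx": 0, "wy": 0, "wz": 0, "gripper": 255}

```text
time: 22.87
tool_pos: [0.581, -0.1325, 0.2386]
ee_rot: [-3.14, -0.0, -0.015]
wrist_force: [-0.3, 3.9, 2.3]
width: 0.0137
finger_force: 30.0
```

>>> carry_out:
  deltas:
    - {"dx": 0, "dy": -0.3, "dz": 0, "wx": 0, "wy": 0, "wz": 0, "gripper": 255}
    - {"dx": 0, "dy": -0.6, "dz": 0, "wx": 0, "wy": 0, "wz": 0, "gripper": 255}
    - {"dx": 0, "dy": -0.6, "dz": 0, "wx": 0, "wy": 0, "wz": 0, "gripper": 255}
    - {"dx": 0, "dy": -0.6, "dz": 0, "wx": 0, "wy": 0, "wz": 0, "gripper": 255}
    - {"dx": 0, "dy": -0.6, "dz": 0, "wx": 0, "wy": 0, "wz": 0, "gripper": 255}
    - {"dx": 0, "dy": -0.6, "dz": 0, "wx": 0, "wy": 0, "wz": 0, "gripper": 255}
    - {"dx": 0, "dy": -0.6, "dz": 0, "wx": 0, "wy": 0, "wz": 0, "gripper": 255}
    - {"dx": 0, "dy": -0.6, "dz": 0, "wx": 0, "wy": 0, "wz": 0, "gripper": 255}
    - {"dx": 0, "dy": -0.6, "dz": 0, "wx": 0, "wy": 0, "wz": 0, "gripper": 255}
    - {"dx": 0, "dy": -0.6, "dz": 0, "wx": 0, "wy": 0, "wz": 0, "gripper": 255}
    - {"dx": 0, "dy": -0.6, "dz": 0, "wx": 0, "wy": 0, "wz": 0, "gripper": 255}
    - {"dx": 0, "dy": -0.6, "dz": 0, "wx": 0, "wy": 0, "wz": 0, "gripper": 255}
    - {"dx": 0, "dy": -0.6, "dz": 0, "wx": 0, "wy": 0, "wz": 0, "gripper": 255}
    - {"dx": 0, "dy": -0.3, "dz": 0, "wx": 0, "wy": 0, "wz": 0, "gripper": 255}
    - {"dx": 0, "dy": 0, "dz": 0, "wx": 0, "wy": 0, "wz": 0, "gripper": 255}

```text
time: 24.12
tool_pos: [0.5831, 0.0257, 0.2386]
ee_rot: [-3.14, -0.0, -0.013]
wrist_force: [-0.7, 1.6, 6.1]
width: 0.014
finger_force: 30.0
```

>>> carry_out:
  deltas:
    - {"dx": 0, "dy": -0.15, "dz": 0, "wx": 0, "wy": 0, "wz": 0, "gripper": 255}
    - {"dx": 0, "dy": -0.15, "dz": 0, "wx": 0, "wy": 0, "wz": 0, "gripper": 255}
    - {"dx": 0, "dy": -0.15, "dz": 0, "wx": 0, "wy": 0, "wz": 0, "gripper": 255}
    - {"dx": 0, "dy": 0, "dz": 0, "wx": 0, "wy": 0, "wz": 0, "gripper": 255}

```text
time: 24.45
tool_pos: [0.5833, 0.0328, 0.2386]
ee_rot: [3.14, -0.0, -0.015]
wrist_force: [-0.3, -2.8, 5.9]
width: 0.014
finger_force: 30.0
```

>>> carry_out:
  deltas:
    - {"dx": 0, "dy": -0.1, "dz": 0, "wx": 0, "wy": 0, "wz": 0, "gripper": 255}
    - {"dx": 0, "dy": -0.1, "dz": 0, "wx": 0, "wy": 0, "wz": 0, "gripper": 255}
    - {"dx": 0, "dy": 0, "dz": 0, "wx": 0, "wy": 0, "wz": 0, "gripper": 255}

```text
time: 24.7
tool_pos: [0.5833, 0.0335, 0.2386]
ee_rot: [3.133, 0.0, -0.017]
wrist_force: [-1.1, -12.8, 5.6]
width: 0.0137
finger_force: 30.1
```

>>> carry_out:
  deltas:
    - {"dx": 0, "dy": -0.1, "dz": 0, "wx": 0, "wy": 0, "wz": 0, "gripper": 255}
    - {"dx": 0, "dy": 0, "dz": 0, "wx": 0, "wy": 0, "wz": 0, "gripper": 255}

```text
time: 24.87
tool_pos: [0.5833, 0.0338, 0.2386]
ee_rot: [3.13, 0.0, -0.019]
wrist_force: [-1.7, -16.7, 5.4]
width: 0.0135
finger_force: 30.1
```

Hard against the stop. I'll ease off, release and withdraw upward.

>>> carry_out:
  deltas:
    - {"dx": 0, "dy": 0.12, "dz": 0, "wx": 0, "wy": 0, "wz": 0, "gripper": 255}
    - {"dx": 0, "dy": 0, "dz": 0, "wx": 0, "wy": 0, "wz": 0, "gripper": 0}
    - {"dx": 0, "dy": 0, "dz": 0, "wx": 0, "wy": 0, "wz": 0, "gripper": 0}
    - {"dx": 0, "dy": 0, "dz": 0, "wx": 0, "wy": 0, "wz": 0, "gripper": 0}
    - {"dx": 0, "dy": 0, "dz": 0, "wx": 0, "wy": 0, "wz": 0, "gripper": 0}
    - {"dx": 0, "dy": 0, "dz": 0, "wx": 0, "wy": 0, "wz": 0, "gripper": 0}
    - {"dx": 0, "dy": 0, "dz": 0, "wx": 0, "wy": 0, "wz": 0, "gripper": 0}
    - {"dx": 0, "dy": 0, "dz": -0.5, "wx": 0, "wy": 0, "wz": 0, "gripper": 0}
    - {"dx": 0, "dy": 0, "dz": -1, "wx": 0, "wy": 0, "wz": 0, "gripper": 0}
    - {"dx": 0, "dy": 0, "dz": -1, "wx": 0, "wy": 0, "wz": 0, "gripper": 0}
    - {"dx": 0, "dy": 0, "dz": -1, "wx": 0, "wy": 0, "wz": 0, "gripper": 0}
    - {"dx": 0, "dy": 0, "dz": -1, "wx": 0, "wy": 0, "wz": 0, "gripper": 0}
    - {"dx": 0, "dy": 0, "dz": 0, "wx": 0, "wy": 0, "wz": 0, "gripper": 0}
    - {"dx": 0, "dy": 0, "dz": 0, "wx": 0, "wy": 0, "wz": 0, "gripper": 0}
    - {"dx": 0, "dy": 0, "dz": 0, "wx": 0, "wy": 0, "wz": 0, "gripper": 0}
    - {"dx": 0, "dy": 0, "dz": 0, "wx": 0, "wy": 0, "wz": 0, "gripper": 0}

```text
time: 26.2
tool_pos: [0.583, 0.0353, 0.3258]
ee_rot: [3.141, 0.004, -0.016]
wrist_force: [0.6, 0.7, -0.9]
width: 0.0937
finger_force: 0.0
```

```bash
python3 - <<'E'
from h import *
im,c=snap('wrist','w7')
def bar(im,c,y0):
    u,v=w2pix(c,[(.60,y0,.163)])[0].round().astype(int)
    row=im[v-4:v+5,u-45:u+45].mean((0,2)); d=np.where(row<75)[0]
    print('centre px',u,v,'dark cols',u-45+d.min(),u-45+d.max(),len(d), pix2w(c,[(u-45+d.min()-.5,v),(u-45+d.max()+.5,v)],.163)[:,1])
bar(im,c,.032)
bar(cv2.imread('pics/w2.png')[:,:,::-1],load('w2'),-.133)
E
```

```text
centre px 257 187 dark cols 251 264 14 [0.03851706 0.02532271]
centre px 396 144 dark cols 375 403 29 [-0.11305072 -0.14034554]
```

```bash
python3 -c "
from bench import robot
print(robot.close_job())"
```

```text
the job is handed in; nothing more can be done
None
```

The job is handed in at about 26 s: the guard was opened to its stop, the rectangular carrier was pressed fully home in the recess, and the guard was slid shut to its stop, with the round carrier and flask untouched.

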